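# Press a sensor module onto the test pins and hold it there

### The job

Put the round circuit module with the blue block into the round nest of the test jig, turned so that its yellow plug faces the red mark on the nest. Then press the module 8 mm down on the jig's spring, so that the nest's black pointers stand in the green fields, never down to the bottom stop, and finish while still holding it pressed there. Leave the module with the orange block, the jar and the tweezers alone.

Things in the scene. Friction and masses are not known exactly. Their poses are not given: they have to be found in the camera images.
- module: The module to test, loose, about 90 g: a round disc 52 mm across, 10 mm thick (black, green board on top), lying flat, with a blue square block 26 x 26 mm in its middle, 10 to 38 mm above the underside (flat top; the part to grip; sides square to the module's x and y). Origin: centre of the underside; z up; x points to the yellow plug on the rim.
- module_plug (a point): The yellow plug (12 x 14 mm, flush with the board's top, no obstacle to fingers) at the rim of the module with the blue block: 22 mm from the module's axis along its +x, 10 mm above its underside.
- board: Fixed plywood board, 170 mm (x) x 240 mm (y), 15 mm thick, on which both modules stand at the start. Origin: centre of the underside.
- spare: A bystander: same shape, size and yellow plug as the module, also loose on the plywood board, 90 to 165 mm from it centre to centre, but its block is orange. Origin: centre of the underside.
- jig: The test jig, fixed: grey base 130 mm (x) x 120 mm (y), 30 mm high. A white gauge post stands at each side, 51 mm from the centre along y (16 mm in x, 8 mm in y), its top 72 mm above the table; its green field spans 6 to 10 mm of travel of the nest plate's black pointers, red lies below. Origin: centre of the underside, straight below the nest.
- nest (a point): Centre of the floor of the nest: a round pocket (black floor) 57 mm across, 8 mm deep, chamfered mouth, in the top of a white plate 84 x 84 x 16 mm that slides down on the jig. z up; x points to the red mark. Spring up, this floor is 68 mm above the table and the top of a seated module's block 106 mm. The module has play in it, about 2 mm each way.
- mark (a point): The red T-shaped mark on top of the white plate, 36 mm from the nest's centre along the nest's x, at the height of the plate's top.
- carriage (a joint): How far the nest plate is pressed down, in m: 0 up (as at the start), 0.008 wanted (0.006 to 0.010 will do), 0.016 at the bottom stop. The spring pushes up with 5 N at 0 and 0.8 N more per mm; the plate's and module's own weight (2.4 N) helps, so the hand feels about 3 N as it starts to move and 9 N at 8 mm. It springs back when let go.
- jar: A bystander: a small closed amber jar 48 mm across, 65 mm high, loose on the table. Origin: centre of the underside.
- tweezers: A bystander: steel tweezers, 140 mm long, about 18 mm wide and 6 mm high, lying loose on the table along their own x. Origin: middle of the underside.
Things that resemble listed ones, but are neither listed nor needed, are in the scene too. What is meant by the jig is not brown, and is the smaller of those in its own colour.

How it is judged:
By the outcome, as a careful person would: the job done as asked, in the order asked, and still so for the second after the job is handed in, while the arm keeps its last pose, push and grip.
It also fails if it takes over 45 s, if anything falls off the work surface, if the arm or the gripper's body presses on something with over 40 N, if the wrist force passes 120 N, or if a joint passes its speed limit or range.

### The arm

A 6-joint arm with a two-finger parallel gripper is mounted at the origin on the work surface. World frame = base frame: x ahead of the robot, y to its left, z up, the work surface at z = 0. Lengths are in m, angles in rad, forces in N, time in s.
With the tool pointing down it reaches from about 0.375 to 0.975 m from the base axis. Payload 3.8 kg.
Tool frame: the origin (TCP) lies on the centre line of the jaws, within the pads' length; the fingertips stand 25 mm ahead of it and the grasp point (between the pads) lies 6 mm ahead of it; z points along the fingers, y is the direction in which the jaws open and shut (so a half turn about z gives the same grasp; the last joint's range is limited). The gripper opens to 85 mm and grips with 20 to 120 N. Pads are 22 mm wide; open, the fingers measure 114 mm over their backs; the gripper's body (76 mm by 85 mm) begins 54 mm behind the grasp point. The pads swing forward as they close: fully open they stand 13 mm farther back than shut.
Start: joints at [-1.203, 0.264, 1.604, -0, 1.274, -0.037], TCP at [0.266, -0.62, 0.256] pointing down, gripper open.
Joint ranges: [-2.63, 2.63], [-0.94, 2.18], [0.31, 2.57], [-1.31, 4.45], [0, 2.66], [-2.55, 2.55]. Speed limits (rad/s): [2.57, 2.57, 3.14, 3.14, 3.14, 3.14].

### API

Orientations are given as a rotation vector (axis times angle).
In Python, from workcell import bot gives the robot as it stands.
- The arm moves only by the tool servo_tool, never from a script. Its argument "moves" is a list of rows, each a list of 3 entries, a list of its own where there are three numbers: the closure in counts, from 0 (fully open) to 255 (shut), then the shift along the tool's x, y, z in m, then the turn about the tool's z in rad. A call has exactly 8 rows; each row shifts and turns the pose as measured when the row begins, along the tool's axes as they then stand; what a row does not reach is not made up. A row lasts 1/12 s, in which the tool goes at most 41.7 mm and 7.16 degrees, less where a joint would pass 70% of its speed; a pose out of reach is approached as far as the arm can. A call is refused whole if a number of a shift passes 0.0417 or a number of a turn 0.125, either way. A call with a gripper value outside its range is refused whole. The fingers move at their own pace and stop on an object; "newtons" is the grip in N (left out, the last holds). Time passes only in rows, so rows that do not move let the fingers close, or fill a call up. It gives the time, the measured TCP pose, the force and the opening at its end, in the units of the state.
- bot.read_state(): the state, without advancing time (a new reading comes with each control period).
- bot.read_camera(name): name is "scene" or "top"; returns a dict with "pixels" (420x560x3 uint8, red, green, blue), "depth" (420x560 float32, m along the optical axis (not along the pixel's ray), 0 where there is no reading), "intrinsics" (3x3 intrinsics, pixels), "R" (3x3) and "t" (3): a world point X has camera coordinates R X + t. Camera axes: x right, y down, z forward; pixel columns grow to the right and rows downward; lengths in m; the calibration is good to about 2 mm. A picture is of the moment at which its call begins.
- bot.finish_job(): hands the job in, once; it reports no verdict.
The state is a dict: "time": time; "q": joint angles; "joint_vel": joint speeds; "joint_torque": joint torques, N m; "tool_pos": TCP position; "tcp_rot": TCP orientation; "wrist_force": force on the tool from outside, world axes, zero at the start; "torque": the same for the moment, N m; "width": opening from 0.0 (shut) to 1.0 (fully open).
Only numpy, scipy, OpenCV 4.12 (cv2) and the standard library are available. Lean on these libraries where they do the work, as an engineer would, in place of code of your own. Each camera call takes 0.05 s, during which the arm holds its last target.

## Working session

There is one attempt and no reset: what is moved stays moved. The work goes in short steps, Python scripts to look and compute and a tool call to move; the robot and the scene stay as the last step left them, time stands still between calls to the robot, and variables do not carry over. Pictures are saved under pics/ and viewed, and the job is handed in when it is done.

Besides the shell and the picture viewer there is one more tool, called after "Request:" as a command line: name --argument value ..., lists and objects as JSON in quotes. servo_tool: Moves the arm, as the interface text tells. Its arguments: {"type":"object","properties":{"moves":{"type":"array","items":{"type":"array"}},"newtons":{"type":"number"}},"required":["moves"]}

```bash
mkdir -p pics
cat > h.py <<'E'
import numpy as np, cv2
from workcell import bot
def snap(n,f):
    c=bot.read_camera(n); cv2.imwrite(f,cv2.cvtColor(c["pixels"],cv2.COLOR_RGB2BGR)); np.savez(f[:-4]+".npz",**{k:np.array(v) for k,v in c.items()}); return c
def world(c,u,v,d=None):
    K=c["intrinsics"];d=c["depth"][int(round(v)),int(round(u))] if d is None else d
    p=np.array([(u-K[0,2])/K[0,0]*d,(v-K[1,2])/K[1,1]*d,d]); return c["R"].T@(p-c["t"])
def cloud(c):
    K=c["intrinsics"];d=c["depth"];v,u=np.mgrid[:d.shape[0],:d.shape[1]]
    P=np.stack([(u-K[0,2])/K[0,0]*d,(v-K[1,2])/K[1,1]*d,d],-1); return (P-c["t"])@c["R"]
E
python3 - <<'E'
from h import *
for n in("top","scene"):
    c=snap(n,f"pics/{n}0.png"); print(n,c["R"].round(3).tolist(),c["t"],c["intrinsics"].tolist())
print(bot.read_state())
E
```

```text
top [[0.017, -0.999, -0.029], [-0.995, -0.014, -0.101], [0.101, 0.031, -0.994]] [-0.0011247   0.55558965  0.95729356] [[413.185945121913, 0.0, 283.61940175932745], [0.0, 413.185945121913, 207.9702896716799], [0.0, 0.0, 1.0]]
scene [[-0.41, 0.912, -0.014], [0.687, 0.298, -0.663], [-0.6, -0.281, -0.749]] [ 0.23594825 -0.34829114  1.25185946] [[443.3104316276551, 0.0, 274.48555512904045], [0.0, 443.3104316276551, 210.1706923883179], [0.0, 0.0, 1.0]]
{'time': 0.1, 'q': array([-1.20290473e+00,  2.64705489e-01,  1.60526377e+00, -3.50562170e-05,
        1.27366837e+00, -3.68738602e-02]), 'joint_vel': array([-0.00066125, -0.00203812, -0.00411271, -0.00136528,  0.0008144 ,
       -0.00065795]), 'joint_torque': array([-6.85571536e-05, -5.16707003e+01, -3.68590450e+01, -8.42995540e-07,
        6.30486145e-03, -1.75312454e-05]), 'tool_pos': array([ 0.26560169, -0.61988368,  0.25505358]), 'tcp_rot': array([-3.07550031e+00, -6.31084185e-01,  5.80776428e-04]), 'wrist_force': array([ 0.43866237, -0.49888727,  0.60792499]), 'torque': array([ 0.02332113, -0.01101775, -0.00381139]), 'width': 1.0016701754088784}
```

View pics/top0.png

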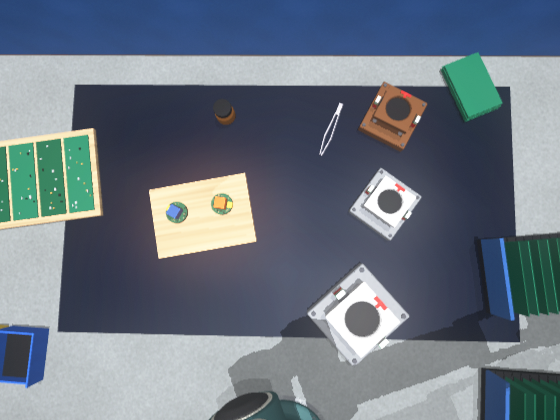

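View pics/scene0.png

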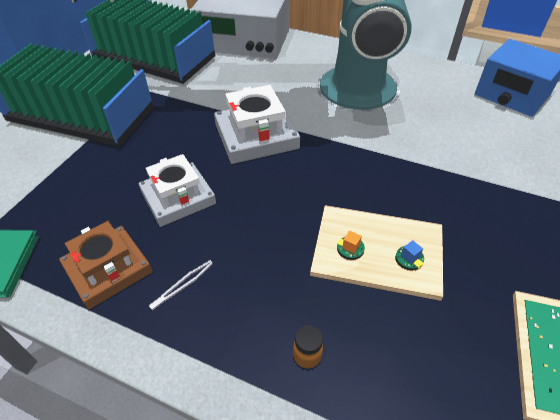

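Candidate jigs in the top view are brown at (393,116), small grey at (387,203) and large grey at (358,315). The small grey one fits, since it isn't brown and is the smaller of the two greys. The module with the blue block is at (176,212); the orange spare is at (222,203). I'll confirm with an enlarged crop and measurements.

Run:
```python
from h import *
c=dict(np.load("pics/top0.npz")); im=cv2.imread("pics/top0.png")
a=cv2.resize(im[165:245,345:430],None,fx=4.6,fy=4.6,interpolation=cv2.INTER_CUBIC)
b=cv2.resize(im[180:240,150:245],None,fx=4.6,fy=4.6,interpolation=cv2.INTER_CUBIC)
H=max(a.shape[0],b.shape[0]); o=np.zeros((H,a.shape[1]+b.shape[1]+4,3),np.uint8); o[:a.shape[0],:a.shape[1]]=a; o[:b.shape[0],a.shape[1]+4:]=b
cv2.imwrite("pics/crop0.png",o)
s=cv2.imread("pics/scene0.png"); 
cv2.imwrite("pics/crop1.png",np.hstack([cv2.resize(s[145:230,130:220],None,fx=4.4,fy=4.4,interpolation=cv2.INTER_CUBIC),cv2.resize(s[225:310,380:445+25],None,fx=4.4,fy=4.4,interpolation=cv2.INTER_CUBIC)]))
for n in("top","scene"):
    c=dict(np.load(f"pics/{n}0.npz")); P=cloud(c); im=c["pixels"]; hsv=cv2.cvtColor(im,cv2.COLOR_RGB2HSV); h,S,V=[hsv[...,i].astype(int) for i in range(3)]
    print(n)
    R={"top":{"mod":(160,195,195,228),"jig":(345,425,165,245),"spare":(208,237,190,218)},"scene":{"mod":(390,430,235,275),"jig":(135,220,150,225),"spare":(335,368,228,262)}}[n]
    for k,(u0,u1,v0,v1) in R.items():
        m=np.zeros(h.shape,bool); m[v0:v1,u0:u1]=1; m&=c["depth"]>0
        cols={"blue":(h>105)&(h<130)&(S>130),"yellow":(h>22)&(h<33)&(S>150)&(V>150),"orange":(h>8)&(h<20)&(S>180),"red":((h<6)|(h>174))&(S>150)&(V>120),"green":(h>40)&(h<85)&(S>80),"white":(S<30)&(V>200),"black":(V<60)}
        for cn,cm in cols.items():
            q=P[m&cm]
            if len(q)>3: print(k,cn,len(q),np.median(q,0).round(4),q.min(0).round(3),q.max(0).round(3))
```

```text
top
mod blue 54 [0.5422 0.2688 0.0528] [0.53  0.259 0.049] [0.557 0.28  0.057]
mod green 57 [0.5475 0.2538 0.0254] [0.521 0.242 0.02 ] [0.564 0.284 0.032]
jig red 15 [ 0.6001 -0.257   0.0751] [ 0.595 -0.264  0.073] [ 0.608 -0.247  0.079]
jig white 1788 [ 0.561  -0.2249  0.0701] [ 0.488 -0.315 -0.004] [ 0.651 -0.153  0.081]
spare green 31 [0.5708 0.1545 0.0246] [0.542 0.136 0.022] [0.588 0.181 0.027]
scene
mod blue 293 [0.5495 0.264  0.0507] [0.527 0.248 0.028] [0.561 0.281 0.056]
mod yellow 46 [0.5519 0.282  0.0248] [0.543 0.274 0.021] [0.56  0.289 0.028]
mod green 170 [0.5562 0.2571 0.0245] [0.527 0.239 0.02 ] [0.569 0.289 0.028]
mod white 6 [0.4983 0.2592 0.0143] [0.495 0.251 0.013] [0.508 0.273 0.016]
mod black 36 [0.5655 0.261  0.0207] [0.553 0.242 0.017] [0.569 0.283 0.025]
jig red 76 [ 0.6011 -0.1944  0.0505] [ 0.593 -0.27   0.034] [ 0.608 -0.186  0.078]
jig green 6 [ 0.6015 -0.1895  0.0614] [ 0.596 -0.193  0.061] [ 0.605 -0.186  0.064]
jig white 1442 [ 0.5798 -0.2333  0.0723] [ 0.442 -0.356 -0.002] [ 0.652 -0.153  0.079]
jig black 339 [ 0.5692 -0.2374  0.0679] [ 0.537 -0.319 -0.002] [ 0.647 -0.152  0.071]
spare yellow 23 [0.5632 0.1344 0.0253] [0.556 0.13  0.024] [0.571 0.14  0.028]
spare orange 135 [0.5768 0.1564 0.0431] [0.558 0.141 0.028] [0.581 0.169 0.055]
spare green 181 [0.5766 0.1655 0.0246] [0.543 0.131 0.02 ] [0.591 0.181 0.027]
spare black 33 [0.5872 0.1589 0.0204] [0.57  0.136 0.018] [0.591 0.18  0.025]
```

View pics/crop0.png

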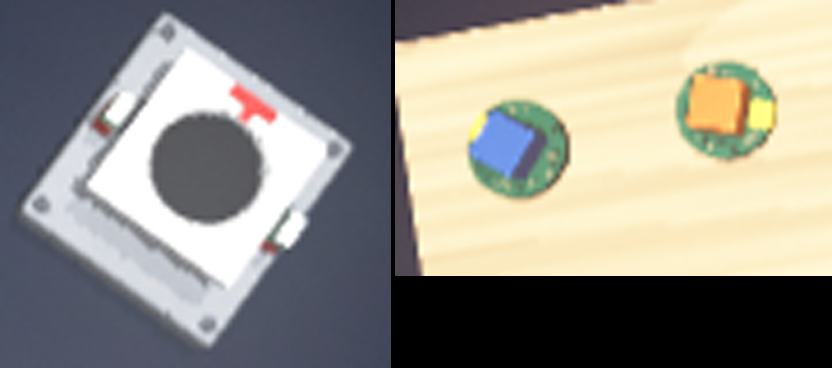

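View pics/crop1.png

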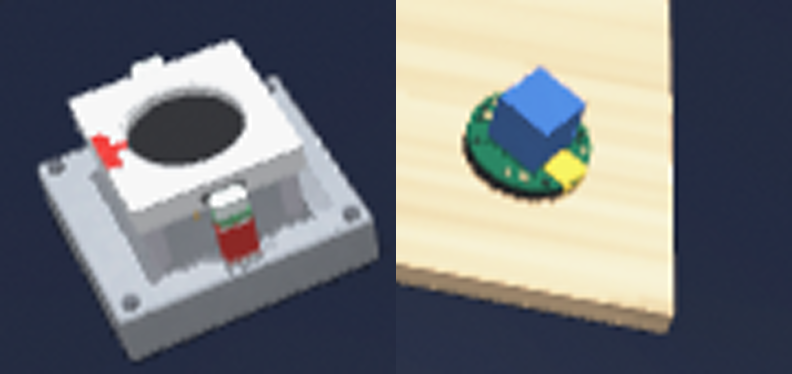

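The crop shows the small grey jig with its red T at upper right of the nest, and the module with the blue block with its yellow plug at upper left (top view). Next I'll work out precise poses by ray-plane intersection.

```bash
cat >> h.py <<'E'
def plane(c,uv,z):
    K=c["intrinsics"]; uv=np.asarray(uv,float).reshape(-1,2)
    r=np.c_[(uv[:,0]-K[0,2])/K[0,0],(uv[:,1]-K[1,2])/K[1,1],np.ones(len(uv))]@c["R"]
    o=-c["R"].T@c["t"]; return o+r*((z-o[2])/r[:,2])[:,None]
E
cat > m.py <<'E'
from h import *
import sys
tag=sys.argv[1]
def big(m):
    n,l,s,ce=cv2.connectedComponentsWithStats(m.astype(np.uint8)); i=1+np.argmax(s[1:,4]); return l==i
for n in("top","scene"):
    c=dict(np.load(f"pics/{n}{tag}.npz")); P=cloud(c); im=c["pixels"]; hsv=cv2.cvtColor(im,cv2.COLOR_RGB2HSV); h,S,V=[hsv[...,i].astype(int) for i in range(3)]
    m=(h>100)&(h<130)&(S>120)&(np.abs(P[...,0]-.545)<.04)&(np.abs(P[...,1]-.265)<.04)&(V>(150)); m=big(m)
    v,u=np.nonzero(m); q=plane(c,np.c_[u,v],.053)[:,:2]
    print(n,"blocktop",q.shape,q.mean(0).round(4),cv2.minAreaRect((q*1000).astype(np.float32)), "depth z",np.median(P[m][:,2]).round(4))
    b=(np.abs(P[...,0]-.545)<.04)&(np.abs(P[...,1]-.265)<.045)&(P[...,2]>.018)&(c["depth"]>0)
    m=(h>20)&(h<35)&(S>110)&b&(P[...,2]>.021)
    v,u=np.nonzero(m); q=plane(c,np.c_[u,v],.025)[:,:2]; print(" plug",len(q),q.mean(0).round(4))
    m=(h>35)&(h<95)&(S>60)&b; m=big(m)
    v,u=np.nonzero(m); q=plane(c,np.c_[u,v],.025)[:,:2]; ci=cv2.minEnclosingCircle((q*1000).astype(np.float32)); print(" board circ",ci)
    b=(np.abs(P[...,0]-.57)<.06)&(np.abs(P[...,1]+.235)<.06)&(c["depth"]>0)
    m=big(b&(V<110)&(P[...,2]>.06)); v,u=np.nonzero(m); q=plane(c,np.c_[u,v],.068)[:,:2]
    print(" nestfloor",len(q),q.mean(0).round(4),cv2.fitEllipse((cv2.convexHull((q*1000).astype(np.float32)))), "z",np.median(P[m][:,2]).round(4))
    m=big(b&((h<8)|(h>172))&(S>90)&(P[...,2]>.068)&(V>150)); v,u=np.nonzero(m); q=plane(c,np.c_[u,v],.076)[:,:2]
    print(" mark",len(q),q.mean(0).round(4))
    m=b&(P[...,2]>.0725); m=big(m); m=cv2.morphologyEx(m.astype(np.uint8),cv2.MORPH_OPEN,np.ones((5,5)));v,u=np.nonzero(m); q=plane(c,np.c_[u,v],.076)[:,:2]
    print(" plate",cv2.minAreaRect((q*1000).astype(np.float32)),q.mean(0))
E
python3 m.py 0
```

```text
top blocktop (104, 2) [0.5431 0.2656] ((543.1406860351562, 265.8351135253906), (23.35200309753418, 24.94853401184082), 60.973941802978516) depth z 0.053
 plug 6 [0.5544 0.2879]
 board circ ((542.81005859375, 265.46722412109375), 24.46898078918457)
 nestfloor 410 [ 0.5707 -0.2343] ((570.8804931640625, -234.2013397216797), (50.97685623168945, 51.67354965209961), 145.217041015625) z 0.0683
 mark 35 [ 0.6009 -0.2553]
 plate ((570.8560180664062, -232.6324462890625), (84.01243591308594, 84.99480438232422), 54.226654052734375) [ 0.57286816 -0.2321748 ]
scene blocktop (150, 2) [0.544  0.2644] ((543.88232421875, 264.2979736328125), (24.872966766357422, 24.696430206298828), 59.52880096435547) depth z 0.0525
 plug 50 [0.5514 0.2818]
 board circ ((546.0577392578125, 262.39385986328125), 25.821998596191406)
 nestfloor 307 [ 0.5665 -0.2392] ((566.4274291992188, -239.35348510742188), (44.87608337402344, 52.75422668457031), 33.64323425292969) z 0.0682
 mark 35 [ 0.5992 -0.2578]
 plate ((571.1856079101562, -234.38938903808594), (87.75055694580078, 84.22543334960938), 54.366939544677734) [ 0.57323872 -0.23588164]
```

Request:
servo_tool --moves '[[0,[0.027,-0.031,0],-0.107],[0,[0.03,-0.028,0],-0.107],[0,[0.033,-0.025,0],-0.107],[0,[0.035,-0.021,0],-0.107],[0,[0.037,-0.017,0],-0.107],[0,[0.039,-0.013,0],-0.107],[0,[0.04,-0.009,0],0],[0,[0.04,-0.009,0],0]]' --newtons 50

```text
time: 0.77
tool_pos: [0.3576, -0.3039, 0.2478]
tcp_rot: [-2.697, -1.594, 0.002]
wrist_force: [0.8, 0.3, 0.6]
width: 1.0
```

```bash
cat > g.py <<'E'
from h import *
import sys
from scipy.spatial.transform import Rotation as Ro
x,y,z,yaw=map(float,sys.argv[1:5])
s=bot.read_state(); R=Ro.from_rotvec(s["tcp_rot"]).as_matrix(); p=s["tool_pos"]
cy=np.degrees(np.arctan2(R[1,0],R[0,0])); turn=-((yaw-cy+180)%360-180)
d=np.array([x,y,z])-p
print("t",round(s["time"],2),"pos",p.round(4),"yaw",cy.round(2),"tilt z",R[:,2].round(4),"F",s["wrist_force"].round(1),"w",round(s["width"],3),"q",s["q"].round(2))
print("delta tool now",(R.T@d).round(4),"turn rad",np.radians(turn).round(4))
a=np.radians(yaw); Rn=np.array([[np.cos(a),np.sin(a),0],[np.sin(a),-np.cos(a),0],[0,0,-1]])
print("delta tool after turn",(Rn.T@d).round(4))
E
python3 g.py .5435 .265 .15 60
```

```text
t 0.77 pos [ 0.3576 -0.3039  0.2478] yaw 61.16 tilt z [-0.0061  0.0073 -1.    ] F [0.8 0.3 0.6] w 1.0 q [-0.76 -0.12  2.03  0.    1.24 -0.26]
delta tool now [ 0.5877 -0.1107  0.1008] turn rad 0.0203
delta tool after turn [ 0.5856 -0.1235  0.0978]
```

Request:
servo_tool --moves '[[0,[0.04,-0.008,0.004],0.02],[0,[0.04,-0.008,0.004],0],[0,[0.04,-0.008,0.004],0],[0,[0.04,-0.008,0.004],0],[0,[0.04,-0.008,0.004],0],[0,[0.04,-0.008,0.004],0],[0,[0.04,-0.008,0.004],0],[0,[0.04,-0.008,0.004],0]]'

```text
time: 1.43
tool_pos: [0.4578, 0.0124, 0.2165]
tcp_rot: [-2.717, -1.562, 0.0]
wrist_force: [0.3, -0.3, -0.4]
width: 1.0
```

```bash
python3 g.py .5435 .265 .13 60
```

```text
t 1.43 pos [0.4578 0.0124 0.2165] yaw 59.79 tilt z [-0.0038  0.0064 -1.    ] F [ 0.3 -0.3 -0.4] w 1.0 q [-0.03 -0.12  2.09  0.01  1.18  0.49]
delta tool now [ 0.2611 -0.0525  0.0878] turn rad -0.0037
delta tool after turn [ 0.2616 -0.0521  0.0865]
```

Request:
servo_tool --moves '[[0,[0.039,-0.008,0.01],0],[0,[0.039,-0.008,0.01],0],[0,[0.039,-0.008,0.01],0],[0,[0.039,-0.008,0.01],0],[0,[0.039,-0.008,0.01],0],[0,[0.035,-0.007,0.01],0],[0,[0.02,-0.004,0.01],0],[0,[0.008,-0.001,0.01],0]]'

```text
time: 2.1
tool_pos: [0.5416, 0.2757, 0.1359]
tcp_rot: [-2.711, -1.573, -0.007]
wrist_force: [-1.1, 1.2, 1.1]
width: 0.998
```

```bash
python3 g.py .5435 .265 .054 60;  python3 - <<'E'
from h import *
snap("top","pics/top1.png");snap("scene","pics/scene1.png")
E
```

```text
t 2.1 pos [0.5416 0.2757 0.1359] yaw 60.24 tilt z [ 2.e-04  8.e-03 -1.e+00] F [-1.1  1.2  1.1] w 0.998 q [0.43 0.24 1.87 0.01 1.03 0.94]
delta tool now [-0.0089  0.0073  0.0818] turn rad 0.0042
delta tool after turn [-0.0083  0.007   0.0819]
```

View pics/scene1.png

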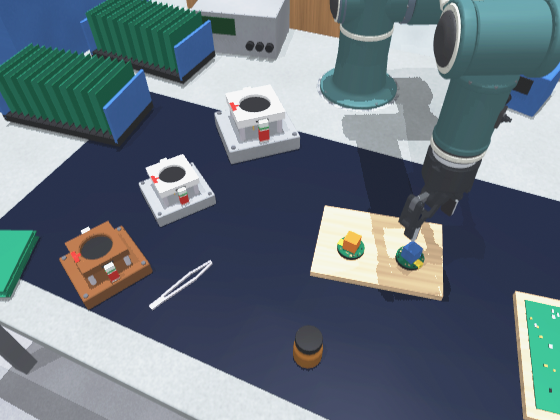

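The scene view shows the gripper at (430,215), just above the blue module at (411,255) with nothing in the way. I'll centre it and then descend.

Request:
servo_tool --moves '[[0,[-0.009,0.007,0.005],0],[0,[0,0,0.005],0],[0,[0,0,0.01],0],[0,[0,0,0.01],0],[0,[0,0,0],0],[0,[0,0,0],0],[0,[0,0,0],0],[0,[0,0,0],0]]'

```text
time: 2.87
tool_pos: [0.5401, 0.2555, 0.1014]
tcp_rot: [-2.716, -1.566, 0.005]
wrist_force: [-0.6, -0.4, 0.5]
width: 1.007
```

```bash
python3 g.py .5435 .265 .054 60
```

```text
t 2.87 pos [0.5401 0.2555 0.1014] yaw 59.94 tilt z [-0.006   0.0034 -1.    ] F [-0.6 -0.4  0.5] w 1.007 q [0.4  0.26 1.91 0.01 0.97 0.92]
delta tool now [ 0.01   -0.0015  0.0474] turn rad -0.001
delta tool after turn [ 0.01   -0.0018  0.0474]
```

Request:
servo_tool --moves '[[0,[0.005,-0.001,0],0],[0,[0.004,-0.001,0],0],[0,[0,0,0],0],[0,[0,0,0.01],0],[0,[0,0,0.01],0],[0,[0,0,0.005],0],[0,[0,0,0],0],[0,[0,0,0],0]]'

```text
time: 3.53
tool_pos: [0.5441, 0.2666, 0.0753]
tcp_rot: [-2.716, -1.568, 0.0]
wrist_force: [0.2, -0.8, 0.7]
width: 1.002
```

```bash
python3 g.py .5435 .265 .054 60
```

```text
t 3.53 pos [0.5441 0.2666 0.0753] yaw 59.99 tilt z [-0.0031  0.0048 -1.    ] F [ 0.2 -0.8  0.7] w 1.002 q [0.41 0.31 1.91 0.01 0.93 0.93]
delta tool now [-0.0017  0.0004  0.0213] turn rad -0.0001
delta tool after turn [-0.0017  0.0003  0.0213]
```

Request:
servo_tool --moves '[[0,[-0.001,0,0.005],0],[0,[0,0,0.008],0],[0,[0,0,0.006],0],[0,[0,0,0.002],0],[0,[0,0,0],0],[0,[0,0,0],0],[0,[0,0,0],0],[0,[0,0,0],0]]'

```text
time: 4.2
tool_pos: [0.5428, 0.2651, 0.0509]
tcp_rot: [-2.716, -1.567, 0.004]
wrist_force: [-0.5, 0.3, 0.5]
width: 0.996
```

```bash
python3 g.py .5435 .265 .054 60
```

```text
t 4.2 pos [0.5428 0.2651 0.0509] yaw 59.98 tilt z [-0.005   0.0039 -1.    ] F [-0.5  0.3  0.5] w 0.996 q [0.41 0.34 1.93 0.01 0.88 0.93]
delta tool now [ 0.0003  0.0007 -0.0031] turn rad -0.0004
delta tool after turn [ 0.0003  0.0007 -0.0031]
```

Request:
servo_tool --moves '[[0,[0,0,-0.004],0],[0,[0,0,0],0],[100,[0,0,0],0],[160,[0,0,0],0],[255,[0,0,0],0],[255,[0,0,0],0],[255,[0,0,0],0],[255,[0,0,0],0]]' --newtons 50

```text
time: 4.87
tool_pos: [0.5445, 0.2659, 0.0578]
tcp_rot: [-2.716, -1.567, -0.003]
wrist_force: [-0.1, 0.1, -0.3]
width: 0.292
```

```bash
python3 g.py .5435 .265 .054 60
```

```text
t 4.87 pos [0.5445 0.2659 0.0578] yaw 59.98 tilt z [-9.0e-04  5.8e-03 -1.0e+00] F [-0.1  0.1 -0.3] w 0.292 q [0.41 0.33 1.92 0.01 0.89 0.93]
delta tool now [-0.0013 -0.0004  0.0038] turn rad -0.0004
delta tool after turn [-0.0013 -0.0004  0.0038]
```

The width of 0.29 is about 25 mm, so the block is gripped. Lifting, and then I'll check.

Request:
servo_tool --moves '[[255,[0,0,0],0],[255,[0,0,-0.005],0],[255,[0,0,-0.01],0],[255,[0,0,-0.02],0],[255,[0,0,-0.025],0],[255,[0,0,-0.03],0],[255,[0,0,-0.025],0],[255,[0,0,-0.01],0]]'

```text
time: 5.53
tool_pos: [0.54, 0.2631, 0.1842]
tcp_rot: [-2.715, -1.567, 0.019]
wrist_force: [1.0, 0.8, 0.3]
width: 0.294
```

```bash
python3 g.py .571 -.2337 .17 -35.8;  python3 - <<'E'
from h import *
snap("scene","pics/scene2.png")
E
```

```text
t 5.53 pos [0.54   0.2631 0.1842] yaw 59.98 tilt z [-1.400e-02  1.000e-04 -9.999e-01] F [1.  0.8 0.3] w 0.294 q [0.41 0.19 1.83 0.01 1.13 0.93]
delta tool now [-0.4145  0.2756  0.0137] turn rad 1.6716
delta tool after turn [0.3158 0.3848 0.0142]
```

View pics/scene2.png

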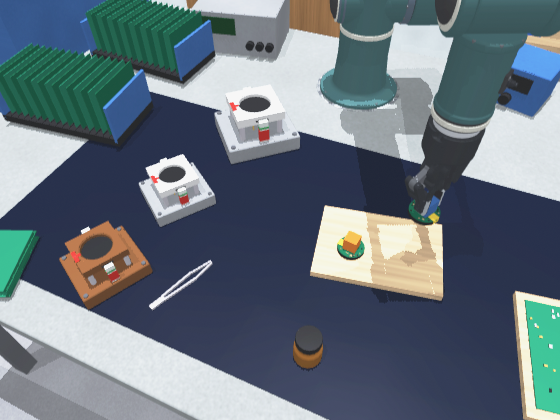

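Lifted: the scene view shows the module hanging level in the jaws at (428,212), with the plug at lower right as before. Now carrying it over while turning.

Request:
servo_tool --moves '[[255,[-0.032,0.021,0],0.12],[255,[-0.029,0.025,0],0.12],[255,[-0.026,0.028,0],0.12],[255,[-0.022,0.031,0],0.12],[255,[-0.018,0.033,0],0.12],[255,[-0.014,0.035,0],0.12],[255,[-0.01,0.037,0],0.12],[255,[-0.005,0.038,0],0.12]]'

```text
time: 6.25
tool_pos: [0.5552, -0.0433, 0.1804]
tcp_rot: [-3.133, -0.093, 0.017]
wrist_force: [0.4, 0.1, -0.3]
width: 0.296
```

```bash
python3 g.py .571 -.2337 .17 -35.8
```

```text
t 6.25 pos [ 0.5552 -0.0433  0.1804] yaw 3.41 tilt z [-0.0112  0.0064 -0.9999] F [ 0.4  0.1 -0.3] w 0.296 q [-0.13  0.11  1.93  0.01  1.11  1.38]
delta tool now [0.0046 0.1911 0.009 ] turn rad 0.6843
delta tool after turn [0.1242 0.1452 0.0104]
```

Request:
servo_tool --moves '[[255,[0.001,0.034,0],0.114],[255,[0.005,0.034,0],0.114],[255,[0.008,0.032,0],0.114],[255,[0.011,0.029,0],0.114],[255,[0.011,0.022,0],0.114],[255,[0.006,0.009,0],0.1],[255,[0,0,0],0],[255,[0,0,0],0]]'

```text
time: 6.92
tool_pos: [0.5591, -0.2266, 0.1682]
tcp_rot: [-2.973, 1.013, 0.04]
wrist_force: [-0.2, -0.2, -1.5]
width: 0.293
```

```bash
python3 g.py .571 -.2337 .17 -35.8
```

```text
t 6.92 pos [ 0.5591 -0.2266  0.1682] yaw -37.64 tilt z [-0.0238  0.0087 -0.9997] F [-0.2 -0.2 -1.5] w 0.293 q [-0.43  0.21  1.83 -0.    1.12  1.8 ]
delta tool now [ 0.0137 -0.0016 -0.0021] turn rad -0.0321
delta tool after turn [ 0.0138 -0.0012 -0.0018]
```

Request:
servo_tool --moves '[[255,[0.006,0,0],-0.016],[255,[0.006,-0.001,0],-0.016],[255,[0.0,0,0],0],[255,[0,0,0],0],[255,[0,0,0],0],[255,[0,0,0],0],[255,[0,0,0],0],[255,[0,0,0],0]]'

```text
time: 7.58
tool_pos: [0.5701, -0.2271, 0.166]
tcp_rot: [-2.995, 0.937, 0.045]
wrist_force: [-0.4, -0.1, -0.8]
width: 0.29
```

```bash
python3 g.py .571 -.2337 .13 -35.8;  python3 - <<'E'
from h import *
snap("scene","pics/scene3.png")
snap("top","pics/top3.png")
a=cv2.imread("pics/scene3.png")[90:230,100:260];b=cv2.imread("pics/top3.png")[140:280,320:480]
f=lambda i:cv2.resize(i,None,fx=2.5,fy=2.5,interpolation=cv2.INTER_CUBIC)
cv2.imwrite("pics/crop3.png",np.hstack([f(a),f(b)]))
E
```

```text
t 7.58 pos [ 0.5701 -0.2271  0.166 ] yaw -34.75 tilt z [-0.0267  0.0115 -0.9996] F [-0.4 -0.1 -0.8] w 0.29 q [-0.42  0.24  1.81 -0.    1.12  1.76]
delta tool now [0.0055 0.0047 0.0359] turn rad 0.0183
delta tool after turn [0.0046 0.0048 0.036 ]
```

View pics/crop3.png

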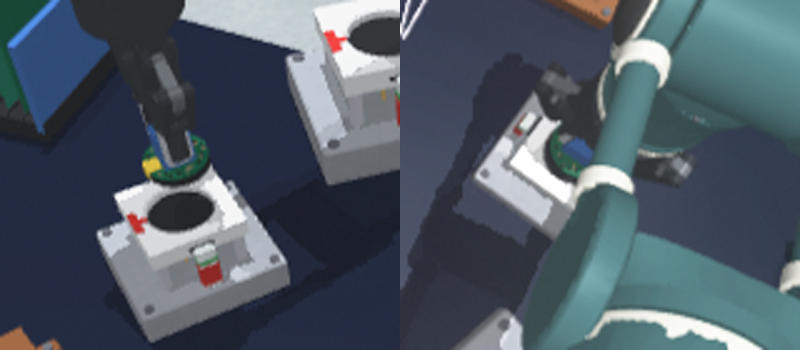

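In the crop the plug (150,168) is on the same side as the red mark (135,222). I'll lower to just above the mouth and compare module and nest in the same camera.

Request:
servo_tool --moves '[[255,[0.004,0.003,0.008],0.018],[255,[0.003,0.002,0.008],0],[255,[0,0,0.008],0],[255,[0,0,0.004],0],[255,[0,0,0],0],[255,[0,0,0],0],[255,[0,0,0],0],[255,[0,0,0],0]]'

```text
time: 8.35
tool_pos: [0.5711, -0.2361, 0.1331]
tcp_rot: [-2.985, 0.969, 0.05]
wrist_force: [0.1, -1.1, -0.5]
width: 0.296
```

```bash
python3 g.py .573 -.235 .128 -35.8;  python3 - <<'E'
from h import *
c=snap("scene","pics/scene4.png")
a=cv2.imread("pics/scene4.png")[120:230,120:230]
cv2.imwrite("pics/crop4.png",cv2.resize(a,None,fx=5,fy=5,interpolation=cv2.INTER_CUBIC))
P=cloud(c);hsv=cv2.cvtColor(c["pixels"],cv2.COLOR_RGB2HSV); h,S,V=[hsv[...,i].astype(int) for i in range(3)]
b=(np.abs(P[...,0]-.57)<.06)&(np.abs(P[...,1]+.235)<.06)&(c["depth"]>0)&(P[...,2]>.08)
for n,m in {"green":(h>40)&(h<95)&(S>60),"yellow":(h>20)&(h<35)&(S>110),"blue":(h>100)&(h<130)&(S>120)}.items():
    q=P[b&m]; print(n,len(q),q.mean(0).round(4),q.min(0).round(4),q.max(0).round(4))
q=P[b&(h>20)&(h<95)&(S>60)]; A=np.c_[q[:,:2],np.ones(len(q))]; k=np.linalg.lstsq(A,q[:,2],rcond=None)[0]; print("board plane",k, "z at .571,-.2337",k@[.571,-.2337,1])
E
```

```text
t 8.35 pos [ 0.5711 -0.2361  0.1331] yaw -35.97 tilt z [-0.0293  0.0126 -0.9995] F [ 0.1 -1.1 -0.5] w 0.296 q [-0.43  0.28  1.82 -0.    1.07  1.77]
delta tool now [ 0.001  -0.0021  0.0051] turn rad -0.003
delta tool after turn [ 0.0009 -0.002   0.0051]
green 2926 [ 0.5985 -0.2218  0.3532] [ 0.5441 -0.2932  0.0971] [ 0.6298 -0.175   0.4511]
yellow 34 [ 0.585  -0.2485  0.1   ] [ 0.5771 -0.258   0.0937] [ 0.5941 -0.2411  0.1041]
blue 47 [ 0.5806 -0.2448  0.1569] [ 0.5664 -0.2941  0.101 ] [ 0.6052 -0.2185  0.4279]
board plane [ 2.6686462   1.50732639 -0.91196769] z at .571,-.2337 0.25956710750366196
```

View pics/crop4.png

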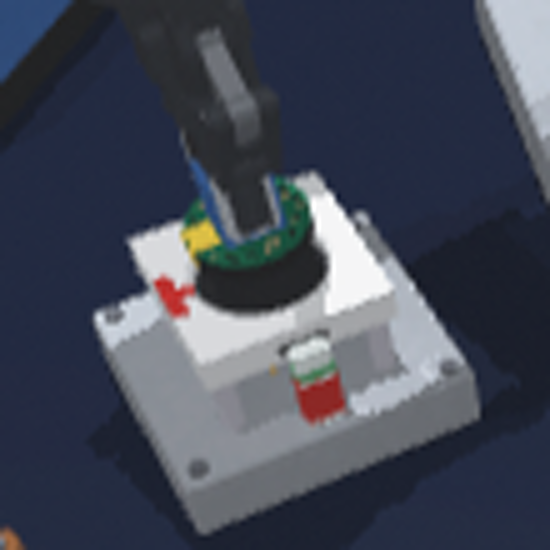

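```bash
cat > fit.py <<'E'
from h import *
import sys
from scipy.optimize import least_squares
f,z0=sys.argv[1],float(sys.argv[2])
c=dict(np.load(f));P=cloud(c);hsv=cv2.cvtColor(c["pixels"],cv2.COLOR_RGB2HSV); h,S,V=[hsv[...,i].astype(int) for i in range(3)]
b=(np.abs(P[...,0]-.57)<.04)&(np.abs(P[...,1]+.235)<.04)&(c["depth"]>0)&(np.abs(P[...,2]-z0)<.012)
m=b&(h>18)&(h<95)&(S>60); m=cv2.morphologyEx(m.astype(np.uint8),cv2.MORPH_CLOSE,np.ones((3,3)))
v,u=np.nonzero(m); q=plane(c,np.c_[u,v],z0)[:,:2]
print(len(q),q.min(0),q.max(0),"z med",np.median(P[m>0][:,2]))
# lower-image boundary: for each column max row
uv=[(x,v[u==x].max()+.5) for x in np.unique(u)]
e=plane(c,uv,z0)[:,:2]
r=least_squares(lambda p:np.hypot(*(e-p).T)-.026,[.571,-.234],loss="soft_l1",f_scale=.001)
print("centre",r.x.round(4),"rms",np.sqrt((r.fun**2).mean()).round(5))
E
python3 fit.py pics/scene4.npz .1003
python3 - <<'E'
from h import *
from scipy.optimize import least_squares
# nest mouth rim in both initial pictures: boundary white/dark on side where rim is nearer
for n in("top","scene"):
    c=dict(np.load(f"pics/{n}0.npz"));P=cloud(c);g=cv2.cvtColor(c["pixels"],cv2.COLOR_RGB2GRAY)
    m=((np.hypot(P[...,0]-.571,P[...,1]+.2337)<.036)&(g<190)&(P[...,2]>.06)).astype(np.uint8)
    hsv=cv2.cvtColor(c["pixels"],cv2.COLOR_RGB2HSV); m[hsv[...,1]>100]=0
    v,u=np.nonzero(m)
    lo=[(x,v[u==x].max()+.5) for x in np.unique(u)]; hi=[(x,v[u==x].min()-.5) for x in np.unique(u)]
    for k,e in(("near",lo),("far",hi)):
        e=plane(c,e,.076)[:,:2]; r=least_squares(lambda p:np.hypot(*(e-p[:2]).T)-p[2],[.571,-.234,.029],loss="soft_l1",f_scale=.001)
        print(n,k,r.x.round(4),np.sqrt((r.fun**2).mean()).round(5))
E
```

```text
206 [ 0.54348199 -0.26190987] [ 0.59790064 -0.21065758] z med 0.10036167638941715
centre [ 0.5723 -0.2356] rms 0.00063
top near [ 0.5694 -0.2327  0.0274] 0.0006
top far [ 0.5706 -0.2327  0.0275] 0.00093
scene near [ 0.5693 -0.236   0.0292] 0.00077
scene far [ 0.572  -0.2335  0.0283] 0.00079
```

Request:
servo_tool --moves '[[255,[-0.0005,-0.001,0.003],0],[255,[0,0,0.003],0],[255,[0,0,0.003],0],[255,[0,0,0.002],0],[255,[0,0,0],0],[255,[0,0,0],0],[255,[0,0,0],0],[255,[0,0,0],0]]'

```text
time: 9.07
tool_pos: [0.5718, -0.2348, 0.1223]
tcp_rot: [-2.985, 0.968, 0.046]
wrist_force: [-0.2, -0.8, -0.9]
width: 0.293
```

```bash
python3 g.py .571 -.2352 .111 -35.8
```

```text
t 9.07 pos [ 0.5718 -0.2348  0.1223] yaw -35.94 tilt z [-0.027   0.0116 -0.9996] F [-0.2 -0.8 -0.9] w 0.293 q [-0.43  0.29  1.83 -0.    1.05  1.77]
delta tool now [-0.0001  0.0008  0.0113] turn rad -0.0025
delta tool after turn [-0.0004  0.0008  0.0113]
```

Request:
servo_tool --moves '[[255,[0,0.0005,0.002],0],[255,[0,0,0.002],0],[255,[0,0,0.002],0],[255,[0,0,0.001],0],[255,[0,0,0],0],[255,[0,0,0],0],[255,[0,0,0],0],[255,[0,0,0],0]]'

```text
time: 9.73
tool_pos: [0.5713, -0.2352, 0.1147]
tcp_rot: [-2.986, 0.968, 0.046]
wrist_force: [0.4, -0.4, -0.6]
width: 0.295
```

```bash
python3 g.py .571 -.2352 .111 -35.8
python3 - <<'E'
from h import *
c=snap("scene","pics/scene5.png")
a=cv2.imread("pics/scene5.png")[120:230,120:230]
cv2.imwrite("pics/crop5.png",cv2.resize(a,None,fx=5,fy=5,interpolation=cv2.INTER_CUBIC))
E
```

```text
t 9.73 pos [ 0.5713 -0.2352  0.1147] yaw -35.95 tilt z [-0.0268  0.0114 -0.9996] F [ 0.4 -0.4 -0.6] w 0.295 q [-0.43  0.3   1.84 -0.    1.04  1.77]
delta tool now [-0.0002  0.0001  0.0037] turn rad -0.0026
delta tool after turn [-0.0003  0.0002  0.0037]
```

View pics/crop5.png

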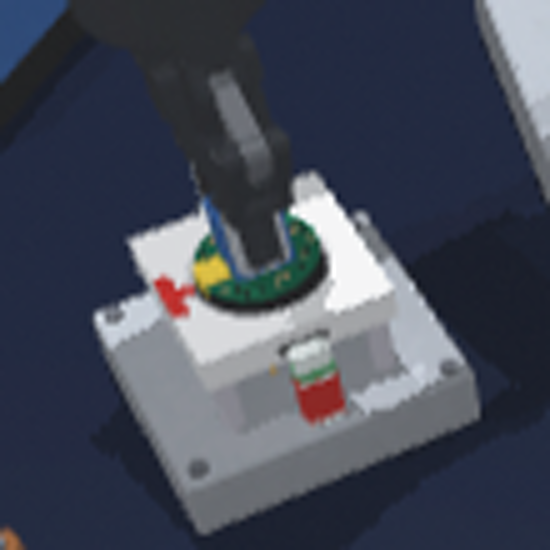

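The module is in the mouth with no side force. The plug (212,272) is beside the red mark (172,295). Continuing down gently.

Request:
servo_tool --moves '[[255,[0,0,0.001],0],[255,[0,0,0.001],0],[255,[0,0,0.001],0],[255,[0,0,0.001],0],[255,[0,0,0.001],0],[255,[0,0,0.001],0],[255,[0,0,0],0],[255,[0,0,0],0]]'

```text
time: 10.45
tool_pos: [0.5717, -0.2354, 0.1105]
tcp_rot: [-2.986, 0.968, 0.044]
wrist_force: [-1.6, 0.0, 3.7]
width: 0.292
```

```bash
python3 g.py .571 -.2352 .103 -35.8
```

```text
t 10.45 pos [ 0.5717 -0.2354  0.1105] yaw -35.95 tilt z [-0.0257  0.0109 -0.9996] F [-1.6  0.   3.7] w 0.292 q [-0.43  0.3   1.84 -0.    1.03  1.77]
delta tool now [-0.0005  0.0002  0.0075] turn rad -0.0026
delta tool after turn [-0.0007  0.0003  0.0075]
```

Request:
servo_tool --moves '[[255,[0,0,0.001],0],[255,[0,0,0.0015],0],[255,[0,0,0.0015],0],[255,[0,0,0.001],0],[255,[0,0,0.001],0],[255,[0,0,0.0005],0],[255,[0,0,0],0],[255,[0,0,0],0]]'

```text
time: 11.12
tool_pos: [0.5717, -0.2354, 0.1068]
tcp_rot: [-2.986, 0.968, 0.043]
wrist_force: [-3.1, 1.1, 6.5]
width: 0.287
```

```bash
python3 g.py .571 -.2352 .103 -35.8
python3 - <<'E'
from h import *
c=snap("scene","pics/scene6.png")
a=cv2.imread("pics/scene6.png")[130:230,130:230]
cv2.imwrite("pics/crop6.png",cv2.resize(a,None,fx=6,fy=6,interpolation=cv2.INTER_CUBIC))
E
python3 g.py .571 -.2352 .103 -35.8
```

```text
t 11.12 pos [ 0.5717 -0.2354  0.1068] yaw -35.94 tilt z [-0.0253  0.0106 -0.9996] F [-3.1  1.1  6.5] w 0.287 q [-0.43  0.3   1.85 -0.    1.02  1.77]
delta tool now [-0.0005  0.0002  0.0038] turn rad -0.0024
delta tool after turn [-0.0006  0.0003  0.0038]
t 11.17 pos [ 0.5717 -0.2354  0.1068] yaw -35.94 tilt z [-0.0252  0.0106 -0.9996] F [-4.   1.2  6.4] w 0.296 q [-0.43  0.3   1.85 -0.    1.02  1.77]
delta tool now [-0.0006  0.0002  0.0039] turn rad -0.0024
delta tool after turn [-0.0007  0.0003  0.0038]
```

View pics/crop6.png

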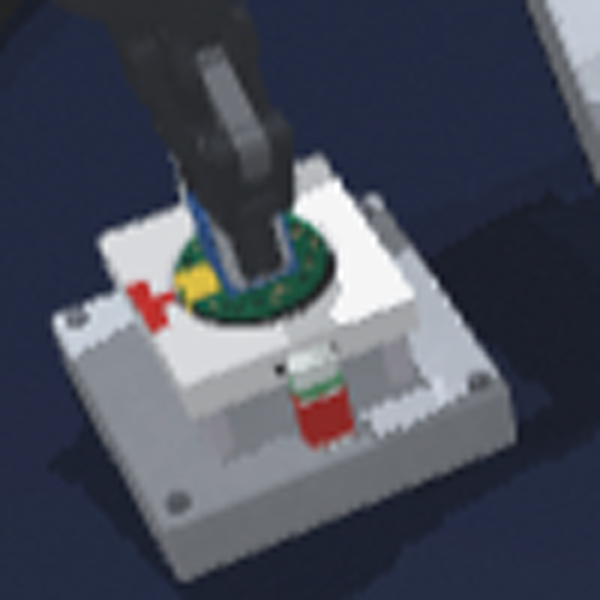

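The module is seated flush in the nest. The plate has moved partway and the pointer isn't in the green yet. I'll measure the plate's travel from depth, then keep pressing.

```bash
cat > tr.py <<'E'
from h import *
import sys
a=dict(np.load("pics/scene0.npz")); b=dict(np.load(sys.argv[1])); Pa,Pb=cloud(a),cloud(b)
d=(Pa[...,:2]-[.571,-.2345])
ya=np.radians(-35.8); x=d@[np.cos(ya),np.sin(ya)]; y=d@[-np.sin(ya),np.cos(ya)]
m=(abs(x)<.036)&(abs(y)<.036)&(np.hypot(x,y)>.033)&(abs(Pa[...,2]-.076)<.004)&(b["pixels"].min(-1)>110)&(abs(Pb[...,2]-.07)<.012)
q=(Pa-Pb)[m][:,2]; print("plate travel mm: n",m.sum(),"median",(np.median(q)*1000).round(2),"mean",(q.mean()*1000).round(2),"z0",np.median(Pa[m][:,2]).round(4))
for n,s in(("x+",x>0.02),("x-",x<-.02),("y+",y>.02),("y-",y<-.02)):
    k=m&s
    if k.sum()>5: print(n,k.sum(),((Pa-Pb)[k][:,2].mean()*1000).round(2))
E
python3 tr.py pics/scene5.npz; python3 tr.py pics/scene6.npz
```

```text
plate travel mm: n 244 median 0.07 mean 0.09 z0 0.0759
x+ 104 -0.03
x- 97 0.27
y+ 109 -0.14
y- 72 0.17
plate travel mm: n 245 median 4.38 mean 4.54 z0 0.0759
x+ 105 4.29
x- 96 4.78
y+ 108 4.42
y- 72 4.52
```

Request:
servo_tool --moves '[[255,[0,0,0.001],0],[255,[0,0,0.001],0],[255,[0,0,0.001],0],[255,[0,0,0.001],0],[255,[0,0,0.0005],0],[255,[0,0,0],0],[255,[0,0,0],0],[255,[0,0,0],0]]'

```text
time: 11.83
tool_pos: [0.5717, -0.2354, 0.1066]
tcp_rot: [-2.986, 0.968, 0.043]
wrist_force: [-2.9, 1.0, 5.9]
width: 0.297
```

```bash
python3 g.py .571 -.2352 .103 -35.8
python3 - <<'E'
from h import *
c=snap("scene","pics/scene7.png")
a=cv2.imread("pics/scene7.png")[130:230,130:230]
cv2.imwrite("pics/crop7.png",cv2.resize(a,None,fx=6,fy=6,interpolation=cv2.INTER_CUBIC))
E
python3 tr.py pics/scene7.npz
```

```text
t 11.83 pos [ 0.5717 -0.2354  0.1066] yaw -35.93 tilt z [-0.0251  0.0105 -0.9996] F [-2.9  1.   5.9] w 0.297 q [-0.43  0.3   1.85 -0.    1.02  1.77]
delta tool now [-0.0005  0.0002  0.0036] turn rad -0.0022
delta tool after turn [-0.0006  0.0003  0.0036]
plate travel mm: n 244 median 4.81 mean 4.66 z0 0.0759
x+ 105 4.65
x- 96 4.79
y+ 108 4.62
y- 72 4.71
```

View pics/crop7.png

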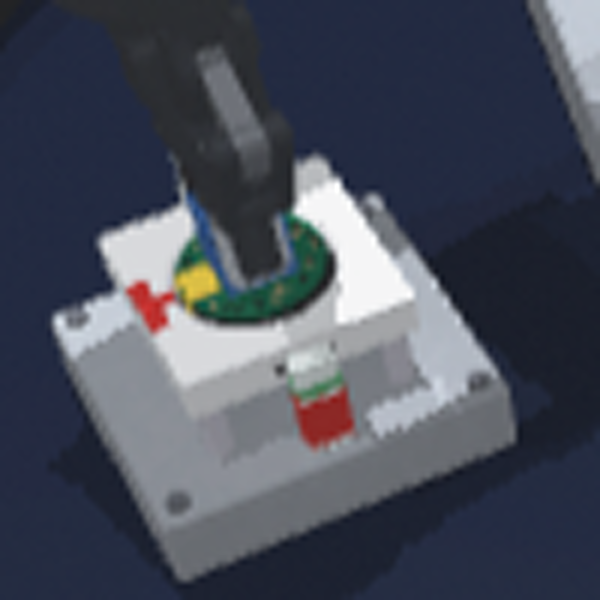

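Depth gives 4.7 mm of travel. The arm yields under load, because zero-shift rows relax to the measured pose, so I'll use a larger bias that stays in the final rows.

Request:
servo_tool --moves '[[255,[0,0,0.0015],0],[255,[0,0,0.002],0],[255,[0,0,0.002],0],[255,[0,0,0.002],0],[255,[0,0,0.0015],0],[255,[0,0,0.001],0],[255,[0,0,0.001],0],[255,[0,0,0.001],0]]'

```text
time: 12.55
tool_pos: [0.5716, -0.2354, 0.1019]
tcp_rot: [-2.986, 0.968, 0.042]
wrist_force: [-4.7, 2.2, 10.2]
width: 0.289
```

```bash
python3 g.py .571 -.2352 .103 -35.8
python3 - <<'E'
from h import *
c=snap("scene","pics/scene8.png")
E
python3 tr.py pics/scene8.npz;python3 g.py .571 -.2352 .103 -35.8
```

```text
t 12.55 pos [ 0.5716 -0.2354  0.1019] yaw -35.92 tilt z [-0.0247  0.0102 -0.9996] F [-4.7  2.2 10.2] w 0.289 q [-0.43  0.31  1.85 -0.    1.01  1.77]
delta tool now [-0.0006  0.0002 -0.0011] turn rad -0.0021
delta tool after turn [-0.0006  0.0002 -0.0011]
plate travel mm: n 216 median 9.44 mean 9.61 z0 0.0758
x+ 99 9.54
x- 90 9.39
y+ 94 9.75
y- 54 9.15
t 12.6 pos [ 0.5716 -0.2353  0.1019] yaw -35.92 tilt z [-0.0247  0.0102 -0.9996] F [-4.7  2.6 10.6] w 0.29 q [-0.43  0.31  1.85 -0.    1.01  1.77]
delta tool now [-0.0006  0.0003 -0.0011] turn rad -0.0021
delta tool after turn [-0.0006  0.0003 -0.0011]
```

Travel is 9.5 mm, a bit deep. Easing up about 1.5 mm.

Request:
servo_tool --moves '[[255,[0,0,-0.0005],0],[255,[0,0,0.0005],0],[255,[0,0,0.0007],0],[255,[0,0,0.0007],0],[255,[0,0,0.0007],0],[255,[0,0,0.0007],0],[255,[0,0,0.0007],0],[255,[0,0,0.0007],0]]'

```text
time: 13.27
tool_pos: [0.5716, -0.2353, 0.1046]
tcp_rot: [-2.987, 0.968, 0.041]
wrist_force: [-3.5, 2.5, 8.3]
width: 0.291
```

```bash
python3 g.py .571 -.2352 .103 -35.8
python3 - <<'E'
from h import *
c=snap("scene","pics/scene9.png")
E
python3 tr.py pics/scene9.npz;python3 g.py .571 -.2352 .103 -35.8
```

```text
t 13.27 pos [ 0.5716 -0.2353  0.1046] yaw -35.91 tilt z [-0.0243  0.0099 -0.9997] F [-3.5  2.5  8.3] w 0.291 q [-0.43  0.31  1.85 -0.    1.01  1.77]
delta tool now [-0.0006  0.0003  0.0016] turn rad -0.0019
delta tool after turn [-0.0006  0.0003  0.0016]
plate travel mm: n 244 median 6.61 mean 6.78 z0 0.0759
x+ 106 6.56
x- 94 6.77
y+ 109 6.97
y- 68 6.57
t 13.32 pos [ 0.5716 -0.2354  0.1046] yaw -35.91 tilt z [-0.0243  0.0099 -0.9997] F [-4.   1.6  7.7] w 0.289 q [-0.43  0.31  1.85 -0.    1.01  1.77]
delta tool now [-0.0006  0.0002  0.0017] turn rad -0.0019
delta tool after turn [-0.0006  0.0002  0.0016]
```

Request:
servo_tool --moves '[[255,[0,0,0.0015],0],[255,[0,0,0.0015],0],[255,[0,0,0.001],0],[255,[0,0,0.001],0],[255,[0,0,0.001],0],[255,[0,0,0.001],0],[255,[0,0,0.001],0],[255,[0,0,0.001],0]]'

```text
time: 13.98
tool_pos: [0.5716, -0.2353, 0.1029]
tcp_rot: [-2.987, 0.967, 0.04]
wrist_force: [-5.1, 2.0, 8.2]
width: 0.292
```

```bash
python3 g.py .571 -.2352 .1034 -35.8
python3 - <<'E'
from h import *
c=snap("scene","pics/scene10.png")
a=cv2.imread("pics/scene10.png")[130:230,130:230]
cv2.imwrite("pics/crop10.png",cv2.resize(a,None,fx=6,fy=6,interpolation=cv2.INTER_CUBIC))
E
python3 tr.py pics/scene10.npz;python3 g.py .571 -.2352 .1034 -35.8
```

```text
t 13.98 pos [ 0.5716 -0.2353  0.1029] yaw -35.9 tilt z [-0.0239  0.0096 -0.9997] F [-5.1  2.   8.2] w 0.292 q [-0.43  0.31  1.85 -0.    1.01  1.77]
delta tool now [-0.0006  0.0003 -0.0004] turn rad -0.0018
delta tool after turn [-0.0006  0.0003 -0.0005]
plate travel mm: n 225 median 8.55 mean 8.51 z0 0.0759
x+ 101 8.3
x- 91 8.73
y+ 99 8.68
y- 59 8.23
t 14.03 pos [ 0.5716 -0.2353  0.1029] yaw -35.9 tilt z [-0.0239  0.0096 -0.9997] F [-4.5  1.4  9.2] w 0.296 q [-0.43  0.31  1.85 -0.    1.01  1.77]
delta tool now [-0.0006  0.0003 -0.0005] turn rad -0.0018
delta tool after turn [-0.0006  0.0002 -0.0005]
```

View pics/crop10.png

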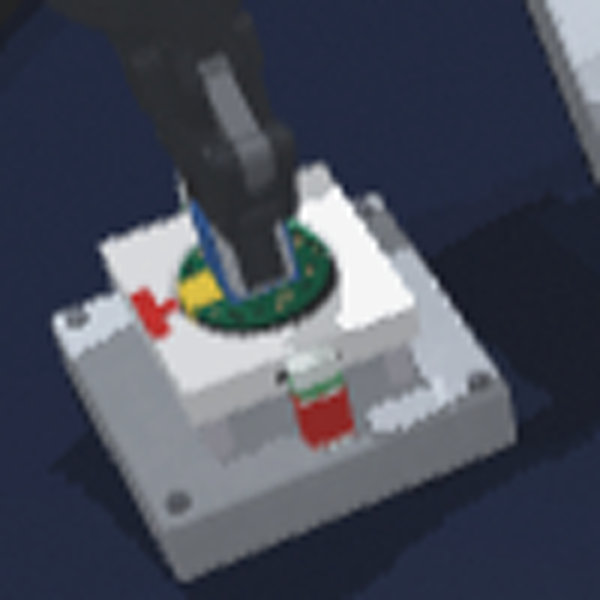

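```bash
python3 - <<'E'
from h import *
for i in range(14):
    c=bot.read_camera("scene")
    if i%4==0: s=bot.read_state(); print(s["time"].__round__(2),s["tool_pos"].round(5),s["wrist_force"].round(1))
snap("scene","pics/scene11.png")
E
python3 tr.py pics/scene11.npz; python3 fit.py pics/scene11.npz .0697
python3 - <<'E'
from h import *
c=dict(np.load("pics/scene11.npz"));P=cloud(c);hsv=cv2.cvtColor(c["pixels"],cv2.COLOR_RGB2HSV); h,S=hsv[...,0],hsv[...,1]
b=(abs(P[...,0]-.57)<.06)&(abs(P[...,1]+.235)<.06)&(abs(P[...,2]-.07)<.02)
y=P[b&(h>20)&(h<35)&(S>110)].mean(0); r=P[b&((h<8)|(h>172))&(S>100)&(P[...,2]>.064)].mean(0)
for n,q in(("plug",y),("mark",r)):print(n,q.round(4),np.degrees(np.arctan2(q[1]+.2345,q[0]-.571)).round(1))
E
```

```text
14.08 [ 0.57164 -0.23534  0.10296] [-3.8  1.9  9.4]
14.28 [ 0.57161 -0.23534  0.10294] [-4.   1.4  9.1]
14.48 [ 0.57162 -0.23533  0.10292] [-5.2  1.7  9.2]
14.68 [ 0.57163 -0.23533  0.10294] [-4.4  1.7  9.6]
plate travel mm: n 225 median 8.27 mean 8.46 z0 0.0758
x+ 103 8.31
x- 89 8.5
y+ 98 8.69
y- 60 8.18
200 [ 0.54344598 -0.26183917] [ 0.60942972 -0.19586758] z med 0.07019383605130813
centre [ 0.572 -0.235] rms 0.00594
plug [ 0.5857 -0.2483  0.07  ] -43.2
mark [ 0.599  -0.258   0.0683] -40.0
```

Stable for 0.6 s: travel about 8.4 mm, 9 N push, board top at 0.070 m (0.0697 m expected when seated). Handing in.

```bash
python3 -c "
from workcell import bot
print(bot.finish_job())"
```

```text
the job is handed in; nothing more can be done
None
```

I seated the module with the blue block in the nest of the small grey jig, plug towards the red mark. I handed the job in at about 15 s, still gripping it and holding it pressed.

**Last checks:**
- **Travel:** about 8.4 mm by camera depth, with a 9 N push, steady for 0.6 s. While adjusting I briefly went to about 9.5 mm, still well clear of the bottom stop at 16 mm.
- **Seating:** the board's top is at 0.070 m (0.0697 m expected), so the module is fully down in the nest.
- **Alignment:** the plug's direction is within about 3° of the mark in the camera. The tool's yaw is within about 0.1° of the nest yaw I measured.

**Less certain:**
- A sideways force of 4–5 N remains, and the tool is tilted about 1.5°.
- One disc-centre fit on the final picture was poor (6 mm residual), so I did not use it.
- The pointers were too small to read clearly against the green fields. That they stand in the green rests on the depth and force readings.

I left the spare, the jar and the tweezers alone.

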